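Hold a cell under full load on the bench tester

ROBOT

A 6-joint arm with a two-finger parallel gripper is mounted at the origin on a cart in front of the work surface, level with it; the furniture and walls round the work are solid. World frame = base frame: x ahead of the robot, y to its left, z up, the work surface at z = 0. Lengths are in m, angles in rad, forces in N, time in s.
With the tool pointing down it reaches from about 0.25 to 0.725 m from the base axis. Payload 4 kg.
Tool frame: the origin (TCP) lies on the front face of the gripper's body, between the roots of the fingers; the fingertips stand 73 mm ahead of it and the grasp point (between the pads) lies bot.tcp_to_grasp ahead of it (bot.tcp_to_grasp is the distance from the TCP to the grasp point, in m); z points along the fingers, y is the line along which they close (so a half turn about z gives the same grasp; the last joint's range is limited). The gripper opens to 85 mm and grips with 20 to 120 N. Pads are 22 mm wide; open, the fingers measure 114 mm over their backs; the gripper's body (76 mm by 85 mm) begins 54 mm behind the grasp point. The pads swing forward as they close: fully open they stand 13 mm farther back than shut.
Start: joints at [-1.256, 0.241, 0.005, 1.335, 0, 1.571], TCP at [0.155, -0.475, 0.304] pointing down, gripper open.
Joint ranges: [-2.72, 2.72], [-1.05, 1.87], [-1.09, 1.28], [-1.99, 2.15], [-1.42, 1.44], [-3.14, 3.14]. Speed limits (rad/s): [2.79, 2.79, 3.14, 3.14, 3.14, 3.14].

INTERFACE

Orientations are given as a unit quaternion [x, y, z, w].
In Python, from workcell import bot gives the robot as it stands.
- The arm moves only by the shell command python3 -m jog 'ROWS' [OPENING]. ROWS is JSON, one flat list of numbers, 6 for each row, row after row: the shift along the world's x, y, z scaled (see below), then the turn, a rotation vector about the world's x, y, z scaled (see below). In form: [tx, ty, tz, wx, wy, wz, tx, ty, tz, wx, wy, wz, ...]. A call has 1 to 10 rows; each row is the pose to reach, as a shift and turn from the pose commanded when the call began; what a row does not reach only later rows make up. The controller multiplies each number of a shift by 800 mm and each number of a turn by 2 rad. A row lasts 1/12 s, in which the tool goes at most 41.7 mm and 7.16 degrees, less where a joint would pass 70% of its speed; a pose out of reach is approached as far as the arm can. A call with a number of a shift or a turn outside -1 to 1 is refused whole. A call with a gripper value outside its range is refused whole. OPENING is the opening, from -1 (shut) to 1 (fully open), set as the call begins (- or left out, the last holds). The fingers move at their own pace and stop on an object; the grip force is fixed at half the most. Time passes only in rows, so rows that repeat a pose let the fingers close. It gives the time, the measured TCP pose, the force, the opening and the grip force at its end, in the units of the state.
- bot.get_obs(): the state, without advancing time (a new reading comes with each control period).
- bot.camera(name): name is "scene" or "side" or "wrist"; returns (picture, depth): 400x640x3 uint8, red, green, blue; 400x640 float32, m along the optical axis (not along the pixel's ray), 0 where there is no reading.
- bot.calibration(name): a dict with "intrinsics" (3x3 intrinsics, pixels), "pose" (4x4, takes a point from camera to world coordinates). Camera axes: x right, y up, looking along -z (the intrinsics and any distortion apply to the point x, -y, -z); pixel columns grow to the right and rows downward; lengths in m; the calibration is good to about 2 mm. A picture is of the moment at which its call begins: read the wrist's pose just before it. calibration takes no time and is no camera call; for the wrist camera it gives the pose at the moment of the call.
- bot.job_done(): hands the job in; it is judged then, once.
Trained networks look in the newest picture that a camera, given by its name, has taken for a name from the list of things; names that differ only in an ending like _2 or _b are one class to them, and where a whole thing is asked for, a point or a joint stands for the part that bears it (a point fixed in the world has none). Each returns a list of dicts, best first, with "confidence" (0 to 1); they miss things now and then, are a little off and sometimes report something else, mostly with a low value. They report only what shows in the picture. A call takes as long as a camera call.
- bot.find_in(label, camera): "at" ([x, y, z] in m, in the coordinates of the camera as it stood for that picture, good to about 4 mm: the middle of the surface that is visible of it).
- bot.tip_of(label, camera): "at" ([x, y, z] in m, in the coordinates of the camera as it stood for that picture, good to about 4 mm: a listed point, or the origin of a listed thing).
The state is a dict: "clock": time; "joint_pos": joint angles; "joint_vel": joint speeds; "tau": joint torques, N m; "eef_pos": TCP position; "tool_rot": TCP orientation; "ft_force": force on the tool from outside, world axes, zero at the start; "ft_torque": the same for the moment, N m; "grip_width": finger opening in m; "grasp_force": force on a finger pad.
Only numpy, scipy, OpenCV 4.12 (cv2) and the standard library are available. Lean on these libraries where they do the work, as an engineer would, in place of code of your own. Each camera call takes 0.05 s, during which the arm holds its last target. There are 200 camera calls.

TASK

Test the loose AA cell under full load: lay it, either way round, flat in the empty black cell cradle on the bench tester and let go. Then turn the pointer knob towards the side where that cradle is plugged in, past the first two clicks to the third (three dots), and hold it there against its return spring: finish while still holding the knob. Never turn it towards the board side, and leave the green board and the two yellow clip housings alone.

Things in the scene. Friction and masses are not known exactly. Their poses are not given: they have to be found in the camera images.
- tester: Bench tester, grey and blue case 140 (x) x 200 (y) x 45 mm high, fixed. Origin: centre of underside; x from the knob end (nearer the robot) to the rear, y to its left, z up. Two plug-in modules stand on its deck at x +20, y +58 (left) and y -58 mm (right): a black cell cradle and a white board nest; which is on which side differs from start to start.
- selector (a joint): Knob angle, rad, about the vertical through knob_grip. 0 at rest (pointer to the tester's rear); + anticlockwise from above (to the left module), - clockwise (to the right). Clicks at 0.384, 0.768, 1.152 each way (1, 2, 3 white dots), stop at 1.25. The spring, 0.2 N m per rad, returns it to 0 from anywhere; the clicks add 0.05 N m; about 0.25 N m is needed at the third.
- knob_grip (a point): Middle of the knob's black grip bar, on the knob's axis: tester x -38, y 0 mm, 64 mm above the table; x axis along the bar to its pointing end, turning with it. Bar 56 long, 12 wide, 24 mm high (52 to 76 mm above the table), flat upright sides, white line on top of the pointing half. Below it a round skirt, 49 mm diameter, top at 53 mm.
- cell_cradle: Black cell cradle, module 78 (x) x 32 mm, fixed on the deck, yaw as the tester; origin: centre of underside, 46.5 mm above the table. Pocket open upward, 56 (x) x 19 mm (y), floor at 12; end plates with brass contacts up to 24; four ears by the cell's ends, flared, up to 23; between them the sides are open for fingers over the middle 37 mm, base top at 8 (mm above origin).
- cell_seat (a point): Where the middle of the cell lies when it is seated: 19 mm above the cradle's origin, 65.5 mm above the table; x axis along the pocket.
- cell_mid (a point): Middle of the loose AA cell, dark blue with a gold end, 51 mm long along its y axis, 14 mm thick, about 23 g; lies on the table right of the tester at any yaw, z axis up.
- board: Green control board, 35 x 60 x 10 mm, lying loose in the white board nest on the tester; origin under its centre. Must stay there.
- clip_a: Yellow clip housing, 36 x 50 x 17 mm, on the table near the robot; origin under its centre; leave alone.
- clip_b: Yellow clip housing, 36 x 50 x 17 mm, on the table at the left; origin under its centre; leave alone.

How it is judged:
By the outcome, as a careful person would: the job done as asked, in the order asked, and still so for the second after the job is handed in, while the arm keeps its last pose, push and grip.
It also fails if it takes over 51 s, if anything falls off the work surface, if the arm or the gripper's body presses on something with over 40 N, if the wrist force passes 120 N, or if a joint passes its speed limit or range.

## Working session

There is one attempt and no reset: what is moved stays moved. The work goes in short steps, Python scripts to look and compute and a shell command to move; the robot and the scene stay as the last step left them, time stands still between calls to the robot, and variables do not carry over. Pictures are saved under pics/ and viewed, at most 14 in all, crops included, and the job is handed in when it is done.

```bash
ls; mkdir -p pics; cat > h.py <<'E'
from workcell import bot
import numpy as np, cv2
from scipy.spatial.transform import Rotation as R
def w(cam,p):
    T=np.array(bot.calibration(cam)["pose"]); return T[:3,:3]@np.array(p)+T[:3,3]
def snap(cam,name=None):
    im,d=bot.camera(cam)
    if name: cv2.imwrite(f"pics/{name}.png",im[:,:,::-1])
    return im,d
def pts(cam,d):
    c=bot.calibration(cam);K=np.array(c["intrinsics"]);T=np.array(c["pose"])
    v,u=np.mgrid[:d.shape[0],:d.shape[1]]
    x=(u-K[0,2])/K[0,0]*d; y=(v-K[1,2])/K[1,1]*d
    P=np.stack([x,-y,-d],-1)@T[:3,:3].T+T[:3,3]; P[d==0]=np.nan
    return P
def proj(cam,p):
    c=bot.calibration(cam);K=np.array(c["intrinsics"]);T=np.array(c["pose"])
    q=T[:3,:3].T@(np.array(p)-T[:3,3]); return K[0,0]*q[0]/-q[2]+K[0,2], K[1,1]*-q[1]/-q[2]+K[1,2]
def st():
    o=bot.get_obs(); print(round(o["clock"],2),np.round(o["eef_pos"],4),"rv",np.round(R.from_quat(o["tool_rot"]).as_matrix().T[[1,2]].ravel(),3),"F",np.round(o["ft_force"],1),"w",round(o["grip_width"],4),o["grasp_force"])
E
python3 - <<'E'
from h import *
st(); print(bot.tcp_to_grasp, bot.calibration("scene").keys())
for cam in ["scene","side"]:
    snap(cam,cam+"0")
    for l in ["tester","knob_grip","cell_cradle","cell_seat","cell_mid","board","clip_a"]:
        print(cam,l,[(np.round(w(cam,r["at"]),4).tolist(),round(r["confidence"],2)) for r in bot.tip_of(l,cam)[:3]])
E
```

```text
pics
0.0 [ 0.1547 -0.475   0.303 ] rv [ 0.31  -0.951 -0.002 -0.001  0.002 -1.   ] F [-0.1 -0.   0.3] w 0.0854 0.0
0.0539 dict_keys(['intrinsics', 'pose'])
scene tester [([0.5842, -0.0452, -0.0001], 0.85)]
scene knob_grip [([0.5471, -0.0376, 0.0656], 0.64)]
scene cell_cradle []
scene cell_seat [([0.5912, -0.1044, 0.0671], 0.67)]
scene cell_mid []
scene board [([0.6156, 0.0026, 0.0595], 0.4)]
scene clip_a [([0.3975, 0.0483, 0.0003], 0.53), ([0.4504, 0.2822, 0.0023], 0.45)]
side tester [([0.586, -0.0484, 0.0027], 0.58)]
side knob_grip [([0.5517, -0.0411, 0.0623], 0.65)]
side cell_cradle [([0.5896, -0.1093, 0.0444], 0.63)]
side cell_seat [([0.5883, -0.1114, 0.0671], 0.64)]
side cell_mid []
side board [([0.6169, 0.0054, 0.0561], 0.69), ([0.3935, 0.0529, 0.0023], 0.22)]
side clip_a [([0.3918, 0.0547, 0.0028], 0.78), ([0.4545, 0.285, -0.0038], 0.72)]
```

View pics/scene0.png

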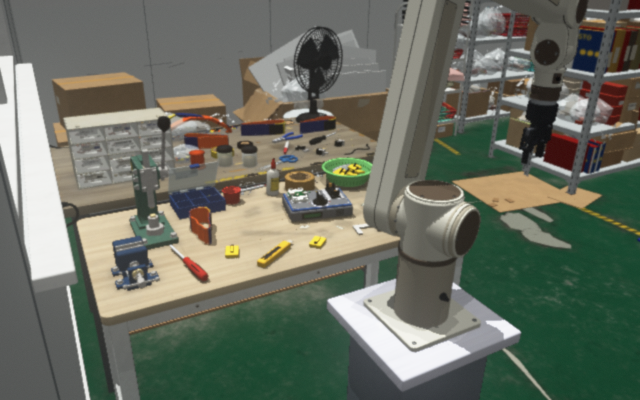

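View pics/side0.png

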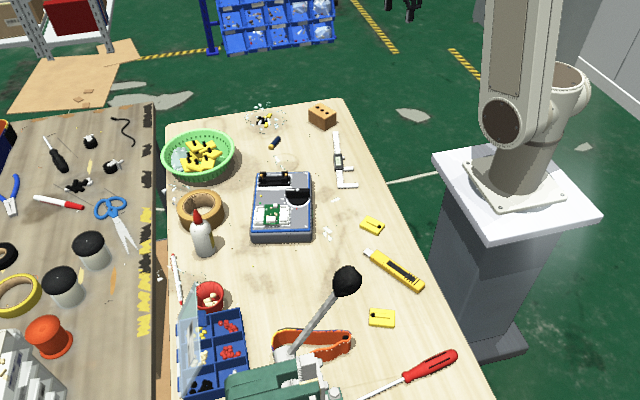

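The side view shows the tester at (283,207). The cradle (273,178) is on its right, with the board nest (273,215) on its left and the knob at (297,195). The dark blue cell with its gold end is at (275,142). The scene view agrees, with the tester at (318,205) and the cell hidden behind the arm.

```bash
python3 - <<'E'
from h import *
im,d=snap("side"); P=pts("side",d)
print(np.round(P[136:149:2,268:284:3],3).tolist())
print(np.round(P[142,262],3),np.round(P[200,262],3), np.round(P[170,245],3))
T=np.array(bot.calibration("wrist")["pose"]);print(np.round(T,3), bot.calibration("wrist")["intrinsics"])
hs=cv2.cvtColor(im,cv2.COLOR_RGB2HSV)
m=(np.abs(P[...,2]-0.01)<0.012)&(P[...,0]>.5)&(P[...,0]<.72)&(P[...,1]<-.15)&(P[...,1]>-.4)&(im.sum(2)<260)
v,u=np.where(m);print(len(u),u.mean(),v.mean(),P[m].mean(0),P[m].min(0),P[m].max(0))
E
```

```text
[[[0.571, -0.348, 0.002], [0.563, -0.345, 0.002], [0.554, -0.35, -0.003], [nan, nan, nan], [0.537, -0.344, -0.002], [0.529, -0.339, -0.0]], [[0.573, -0.338, 0.003], [0.564, -0.341, -0.001], [0.556, -0.336, 0.001], [0.549, -0.318, 0.013], [0.54, -0.323, 0.007], [0.531, -0.327, 0.002]], [[0.574, -0.327, 0.004], [0.566, -0.327, 0.003], [0.56, -0.308, 0.015], [0.551, -0.31, 0.012], [0.541, -0.32, 0.003], [0.533, -0.32, 0.001]], [[0.576, -0.322, 0.001], [0.569, -0.305, 0.013], [0.561, -0.302, 0.013], [0.552, -0.309, 0.006], [0.543, -0.313, 0.001], [0.535, -0.31, 0.002]], [[0.577, -0.316, -0.001], [0.57, -0.298, 0.012], [0.562, -0.294, 0.013], [0.552, -0.307, 0.0], [0.544, -0.307, -0.001], [0.536, -0.303, -0.0]], [[0.58, -0.292, 0.011], [0.572, -0.287, 0.013], [0.563, -0.294, 0.006], [0.554, -0.301, -0.002], [0.546, -0.299, -0.002], [0.538, -0.296, -0.001]], [[0.58, -0.298, -0.001], [0.573, -0.286, 0.007], [0.564, -0.29, 0.002], [0.556, -0.287, 0.003], [0.548, -0.287, 0.001], [0.54, -0.281, 0.004]]]
[ 0.592 -0.326  0.001] [ 0.63  -0.055  0.047] [ 0.654 -0.226 -0.003]
[[ 0.308  0.917  0.252  0.219]
 [-0.951  0.298  0.081 -0.453]
 [-0.001 -0.264  0.964  0.375]
 [ 0.     0.     0.     1.   ]] [[285.81197257   0.         319.96942714]
 [  0.         285.81197257 200.51571509]
 [  0.           0.           1.        ]]
262 236.9770992366412 164.3854961832061 [ 0.67092833 -0.2471863   0.0038184 ] [ 0.54018558 -0.32650221 -0.00199415] [ 0.71956907 -0.19281888  0.02188452]
```

```bash
python3 -m jog '[0.44,0.24,0,0,0,0.235,0.44,0.24,0,0,0,0.235,0.44,0.24,0,0,0,0.235,0.44,0.24,0,0,0,0.235,0.44,0.24,0,0,0,0.235,0.44,0.24,0,0,0,0.235,0.44,0.24,0,0,0,0.235,0.44,0.24,0,0,0,0.235,0.44,0.24,0,0,0,0.235,0.44,0.24,0,0,0,0.235]'
python3 - <<'E'
from h import *
st()
im,d=snap("wrist","wrist1")
for l in ["tester","knob_grip","cell_cradle","cell_seat","cell_mid","board"]:
    print(l,[(np.round(w("wrist",r["at"]),4).tolist(),round(r["confidence"],2)) for r in bot.tip_of(l,"wrist")[:3]])
st()
E
```

```text
clock: 1.68
eef_pos: [0.51, -0.281, 0.3037]
tool_rot: [0.923, 0.384, 0.001, 0.0]
ft_force: [-0.5, -0.8, -0.4]
grip_width: 0.0853
grasp_force: 0.0
1.68 [ 0.51   -0.281   0.3037] rv [ 0.709 -0.705  0.001  0.001  0.    -1.   ] F [-0.5 -0.8 -0.4] w 0.0853 0.0
tester []
knob_grip []
cell_cradle [([0.5904, -0.1102, 0.0469], 0.66), ([0.3919, 0.0559, 0.0024], 0.25)]
cell_seat []
cell_mid [([0.55, -0.3111, 0.009], 0.68)]
board []
2.03 [ 0.5058 -0.2842  0.304 ] rv [ 0.705 -0.709 -0.    -0.    -0.    -1.   ] F [-0.6 -0.6  0.1] w 0.0852 0.0
```

View pics/wrist1.png

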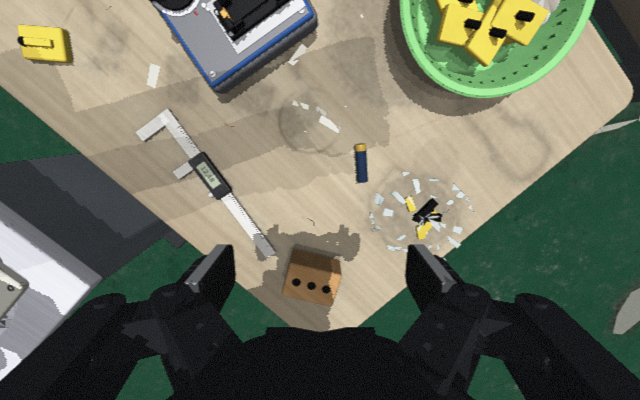

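The wrist view shows the cell at (361,164), with its gold end up at (361,148). The tester corner with the black cradle is at the top (265,15), and the caliper and brick are clear of the cell.

```bash
cat >> h.py <<'E'
def cell(cam="wrist",box=(320,400,120,210),zmin=0.004,zmax=.03):
    st(); T=bot.calibration(cam)["pose"]
    im,d=bot.camera(cam); P=pts(cam,d)
    u0,u1,v0,v1=box; m=np.zeros(d.shape,bool); m[v0:v1,u0:u1]=1
    m&=(P[...,2]>zmin)&(P[...,2]<zmax)
    n,lab,s,c=cv2.connectedComponentsWithStats(m.astype(np.uint8)); k=1+np.argmax(s[1:,4]); m=lab==k
    Q=P[m]; (cx,cy),(a,b),ang=cv2.minAreaRect(Q[:,:2].astype(np.float32)*1000)
    t=ang if a>b else ang+90
    print("n",len(Q),"c",round(cx,1),round(cy,1),"size",round(a,1),round(b,1),"long axis deg",round(t,1),"zmax",np.percentile(Q[:,2],95))
E
python3 - <<'E'
from h import *
cell(); cell(zmin=.007)
# tester deck from side
im,d=snap("side"); P=pts("side",d); m=(abs(P[...,2]-.045)<.006)&(P[...,0]>.45)&(P[...,0]<.72)&(P[...,1]>-.2)&(P[...,1]<.12)
n,lab,s,c=cv2.connectedComponentsWithStats(m.astype(np.uint8)); m=lab==1+np.argmax(s[1:,4])
print(cv2.minAreaRect(P[m][:,:2].astype(np.float32)*1000), np.median(P[m][:,2]))
E
```

```text
2.03 [ 0.5058 -0.2842  0.304 ] rv [ 0.705 -0.709 -0.    -0.    -0.    -1.   ] F [-0.6 -0.6  0.1] w 0.0852 0.0
n 442 c 558.7 -304.7 size 50.1 14.1 long axis deg 50.5 zmax 0.016137105496618367
2.08 [ 0.5057 -0.2843  0.3041] rv [ 0.705 -0.709 -0.    -0.    -0.    -1.   ] F [-0.6 -0.7  0.3] w 0.0853 0.0
n 440 c 558.6 -304.5 size 50.1 14.0 long axis deg 50.1 zmax 0.015760276687737936
((586.9573364257812, -44.97966766357422), (194.9290008544922, 135.89817810058594), 76.9995346069336) 0.045912046811495744
```

```bash
python3 -m jog '[0.0663,-0.0255,-0.2,0,0,0.048,0.0663,-0.0255,-0.2,0,0,0.048,0.0663,-0.0255,-0.2,0,0,0.048,0.0663,-0.0255,-0.2,0,0,0.048,0.0663,-0.0255,-0.2,0,0,0.048,0.0663,-0.0255,-0.2,0,0,0.048,0.0663,-0.0255,-0.2,0,0,0.048,0.0663,-0.0255,-0.2,0,0,0.048]' 0.2
python3 - <<'E'
from h import *
cell(box=(230,410,50,390)); 
print(proj("wrist",[.5587,-.3047,.007]))
snap("wrist","wrist2")
E
```

```text
clock: 2.85
eef_pos: [0.5607, -0.3048, 0.1476]
tool_rot: [0.905, 0.426, 0.002, 0.002]
ft_force: [0.6, 0.2, 0.7]
grip_width: 0.0512
grasp_force: 0.0
2.85 [ 0.5607 -0.3048  0.1476] rv [ 0.771 -0.637  0.005  0.005 -0.003 -1.   ] F [0.6 0.2 0.7] w 0.0512 0.0
n 1174 c 558.6 -305.2 size 51.6 13.9 long axis deg 50.7 zmax 0.016120064212231534
(np.float64(317.60200578644174), np.float64(214.96895879543345))
```

View pics/wrist2.png

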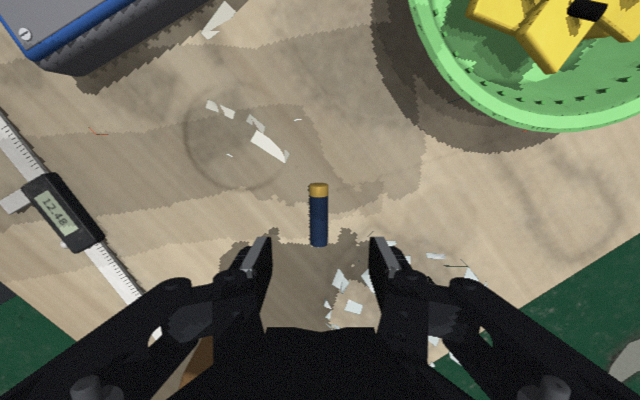

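The cell lies centred between the fingers, at (318,214), gold end away. Descend, then close.

```bash
python3 -m jog '[0,0,-0.04,0,0,0,0,0,-0.07,0,0,0,0,0,-0.084,0,0,0,0,0,-0.084,0,0,0]'
python3 -m jog '[0,0,0,0,0,0,0,0,0,0,0,0,0,0,0,0,0,0,0,0,0,0,0,0,0,0,0,0,0,0,0,0,0,0,0,0]' -1
```

```text
clock: 3.28
eef_pos: [0.5584, -0.3031, 0.0754]
tool_rot: [0.905, 0.426, -0.001, -0.001]
ft_force: [-0.6, 0.1, -0.4]
grip_width: 0.0513
grasp_force: 0.0
clock: 3.78
eef_pos: [0.5612, -0.3046, 0.0792]
tool_rot: [0.905, 0.426, 0.001, 0.002]
ft_force: [-1.1, 1.0, 6.2]
grip_width: 0.0124
grasp_force: 60.4
```

```bash
python3 -m jog '[0,0,0.03,0,0,0,0,0,0.08,0,0,0,0,0,0.13,0,0,0,0,0,0.18,0,0,0,0,0,0.18,0,0,0,0,0,0.18,0,0,0,0,0,0.18,0,0,0]'
python3 - <<'E'
from h import *
T=bot.calibration("wrist")["pose"]; o=bot.get_obs(); st()
im,d=snap("wrist","wrist3"); P=pts("wrist",d)
M=R.from_quat(o["tool_rot"]).as_matrix(); Q=(P-np.array(o["eef_pos"]))@M
m=(abs(Q[...,0])<.045)&(abs(Q[...,1])<.0055)&(Q[...,2]>.05)&(Q[...,2]<.1)
q=Q[m]; print(len(q),q.min(0),q.max(0))
for a in np.arange(-.03,.04,.01):
    s=q[abs(q[:,0]-a)<.005]
    if len(s)>3: print(round(a,3),len(s),np.percentile(s,[5,50,95],axis=0).round(4).tolist())
cv2.imwrite("pics/wrist3c.png",cv2.resize(im[150:330,200:440,::-1],None,fx=3,fy=3))
E
```

```text
clock: 4.37
eef_pos: [0.5598, -0.3038, 0.221]
tool_rot: [0.905, 0.426, 0.0, 0.0]
ft_force: [-0.7, -0.5, -0.7]
grip_width: 0.0122
grasp_force: 59.7
4.37 [ 0.5598 -0.3038  0.221 ] rv [ 0.771 -0.636  0.001  0.001 -0.    -1.   ] F [-0.7 -0.5 -0.7] w 0.0122 59.657464027404785
1860 [-0.02574087 -0.00541791  0.05008575] [0.02337852 0.0054842  0.07851841]
-0.03 6 [[-0.0257, -0.004, 0.0659], [-0.0253, -0.0019, 0.0663], [-0.025, 0.0021, 0.0677]]
-0.02 313 [[-0.0245, -0.0053, 0.065], [-0.0199, -0.0005, 0.0661], [-0.0154, 0.0044, 0.0696]]
-0.01 335 [[-0.0144, -0.0049, 0.0647], [-0.0097, -0.0005, 0.066], [-0.0054, 0.0043, 0.0688]]
0.0 344 [[-0.0043, -0.0047, 0.0598], [0.0, -0.0005, 0.066], [0.0043, 0.0044, 0.0687]]
0.01 418 [[0.0057, -0.0046, 0.0538], [0.0106, 0.0005, 0.0659], [0.0143, 0.005, 0.0688]]
0.02 444 [[0.0155, -0.0048, 0.0649], [0.0207, -0.0005, 0.0667], [0.0231, 0.0046, 0.0758]]
```

View pics/wrist3c.png

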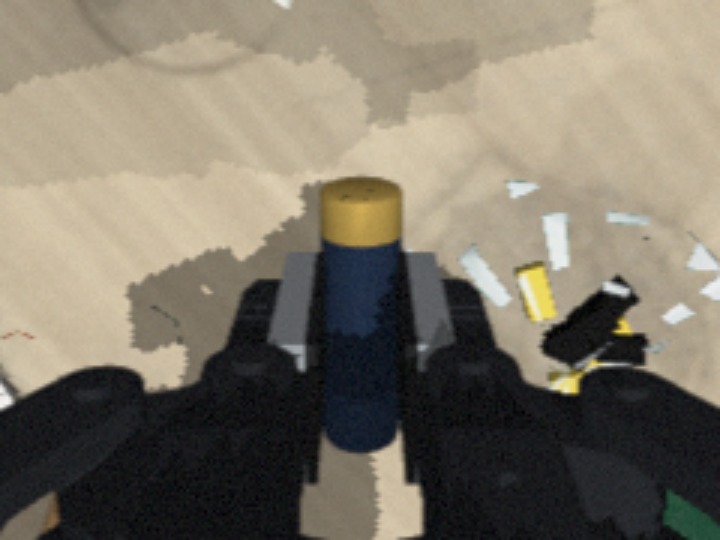

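The cell is held level and in line with the fingers, gold end forward at (362,210) in the crop. Its middle is about 72.5 mm ahead of the TCP. Next, turn it in line with the cradle, stop short and measure.

```bash
python3 -m jog '[-0.056,0.267,0.036,0,0,-0.554,-0.056,0.267,0.036,0,0,-0.554,-0.056,0.267,0.036,0,0,-0.554,-0.056,0.267,0.036,0,0,-0.554,-0.056,0.267,0.036,0,0,-0.554,-0.056,0.267,0.036,0,0,-0.554,-0.056,0.267,0.036,0,0,-0.554,-0.056,0.267,0.036,0,0,-0.554,-0.056,0.267,0.036,0,0,-0.554,-0.056,0.267,0.036,0,0,-0.554]'
python3 -m jog '[0,0,0,0,0,0,0,0,0,0,0,0,0,0,0,0,0,0]'
python3 - <<'E'
from h import *
st(); im,d=snap("wrist","wrist4"); P=pts("wrist",d); np.save("P4.npy",P)
for l in ["tester","knob_grip","cell_cradle","cell_seat"]:
    print(l,[(np.round(w("wrist",r["at"]),4).tolist(),round(r["confidence"],2)) for r in bot.tip_of(l,"wrist")[:3]])
st()
E
```

```text
clock: 5.25
eef_pos: [0.5106, -0.1057, 0.2474]
tool_rot: [0.995, -0.103, -0.002, -0.005]
ft_force: [0.4, -0.4, -1.3]
grip_width: 0.0123
grasp_force: 59.7
clock: 5.5
eef_pos: [0.5117, -0.1047, 0.2487]
tool_rot: [0.995, -0.103, -0.0, -0.006]
ft_force: [0.3, -0.1, -1.5]
grip_width: 0.0122
grasp_force: 59.7
5.5 [ 0.5117 -0.1047  0.2487] rv [-0.205 -0.979 -0.012  0.001  0.012 -1.   ] F [ 0.3 -0.1 -1.5] w 0.0122 59.661120772361755
tester [([0.5841, -0.0458, 0.0029], 0.62), ([0.5053, -0.1012, 0.178], 0.26)]
knob_grip [([0.5496, -0.0387, 0.0677], 0.79)]
cell_cradle [([0.5931, -0.108, 0.0488], 0.82)]
cell_seat [([0.5947, -0.1095, 0.067], 0.73)]
5.75 [ 0.512  -0.1048  0.2495] rv [-0.205 -0.979 -0.011  0.002  0.011 -1.   ] F [ 0.2  0.4 -0.3] w 0.0124 59.66230630874634
```

View pics/wrist4.png

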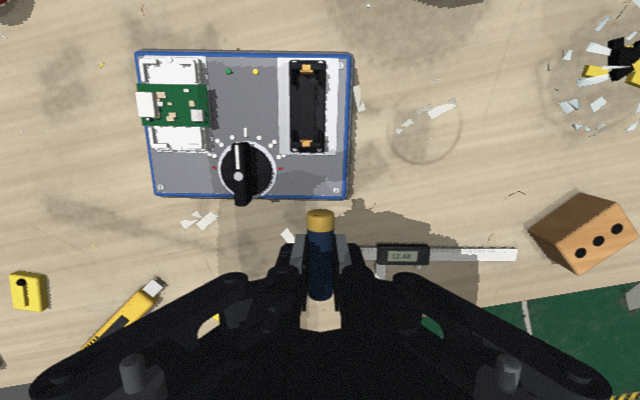

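The wrist view shows the cradle at (308,107), open and empty. The knob (240,170) points to the rear, the board nest is at left (172,103), and the held cell is at (318,250). Now fit the cradle precisely.

```bash
python3 - <<'E'
from h import *
im=cv2.imread("pics/wrist4.png"); P=np.load("P4.npy")
v,u=np.mgrid[:400,:640]
def rect(box,z0,z1,name):
    u0,u1,v0,v1=box; m=(u>=u0)&(u<u1)&(v>=v0)&(v<v1)&(P[...,2]>z0)&(P[...,2]<z1)
    r=cv2.minAreaRect(P[m][:,:2].astype(np.float32)*1000); print(name,m.sum(),np.round(np.array(r[0]),1),np.round(r[1],1),round(r[2],1),"zmed",np.median(P[m][:,2]).round(4))
rect((270,345,45,165),.062,.076,"cradle top")
rect((270,345,45,165),.051,.076,"cradle all")
rect((125,365,40,215),.042,.050,"deck")
rect((125,365,40,215),.038,.08,"tester all")
rect((215,275,130,210),.066,.082,"knob bar")
g=cv2.cvtColor(im,cv2.COLOR_BGR2HSV)
m=(g[...,0]>8)&(g[...,0]<28)&(g[...,1]>120)&(u>285)&(u<335)&(v>55)&(v<160)
n,lab,s,c=cv2.connectedComponentsWithStats(m.astype(np.uint8))
for k in range(1,n):
    if s[k,4]>8: print("brass",c[k].round(1),s[k,4],np.nanmedian(P[lab==k],0).round(4))
C=np.array([.587,-.045])
E
```

```text
cradle top 848 [ 592.4 -105.5] [26.9 68. ] 77.3 zmed 0.0711
cradle all 3330 [ 592.2 -105.3] [32.1 77.9] 77.1 zmed 0.059
deck 18141 [585.8 -44.4] [192.  132.2] 77.2 zmed 0.0469
tester all 30518 [585.5 -45.7] [194.6 136.9] 77.2 zmed 0.0476
knob bar 1005 [548.8 -36.4] [12.3 56.3] 77.4 zmed 0.0767
brass [306.   69.2] 106 [ 0.6201 -0.1123  0.0715]
brass [305.6 142.6] 68 [ 0.564  -0.0993  0.0721]
```

```bash
python3 - <<'E'
from h import *
P=np.load("P4.npy"); v,u=np.mgrid[:400,:640]; o=bot.get_obs(); M=R.from_quat(o["tool_rot"]).as_matrix()
print(np.degrees(np.arctan2(M[1,0],M[0,0])))
Q=(P-np.array([.5117,-.1047,.2487]))@M
m=(u>295)&(u<345)&(v>200)&(v<315)&(Q[...,2]>.06)&(Q[...,2]<.08)&(abs(Q[...,1])<.012)&(abs(Q[...,0])<.04)
q=Q[m]; print(cv2.minAreaRect(q[:,:2].astype(np.float32)*1000), np.percentile(q[:,2],[2,10,50]))
g=q[(q[:,0]>.016)];print("gold end y",g[:,1].min(),g[:,1].max()); g=q[(q[:,0]<-.016)];print("rear y",g[:,1].min(),g[:,1].max(),q[:,0].min(),q[:,0].max())
b=cv2.minAreaRect(P[m][:,:2].astype(np.float32)*1000);print(b)
c=np.array(b[0])/1000; print("shift", (np.array([.5923,-.1055])-c).round(4), ((np.array([.5923,-.1055])-c)/.8).round(4), "tilt", M[:,2])
E
```

```text
-11.801839299075908
((-2.0415267944335938, -0.767603874206543), (48.80774688720703, 22.827545166015625), 0.9926934242248535) [0.06213019 0.06344252 0.06482156]
gold end y -0.008882971358375978 0.00523915947495345
rear y -0.008889397509473061 0.005164095240632995 -0.026520118361053977 0.022306887499500754
((510.0080871582031, -102.77189636230469), (22.82794189453125, 48.80667495727539), 77.19998168945312)
shift [ 0.0823 -0.0027] [ 0.1029 -0.0034] tilt [ 0.00220914  0.01124694 -0.99993431]
```

```bash
python3 -m jog '[0.04,-0.002,-0.03,-0.0056,0.001,-0.0087,0.08,-0.004,-0.06,-0.0056,0.001,-0.0087,0.1026,-0.0044,-0.09,-0.0056,0.001,-0.0087,0.1026,-0.0044,-0.09,-0.0056,0.001,-0.0087,0.1026,-0.0044,-0.09,-0.0056,0.001,-0.0087,0.1026,-0.0044,-0.09,-0.0056,0.001,-0.0087,0.1026,-0.0044,-0.09,-0.0056,0.001,-0.0087]'
python3 - <<'E'
from h import *
o=bot.get_obs(); M=R.from_quat(o["tool_rot"]).as_matrix(); st(); p=np.array(o["eef_pos"])
im,d=snap("wrist","wrist5"); P=pts("wrist",d); v,u=np.mgrid[:400,:640]
Q=(P-p)@M
m=(u>270)&(u<370)&(v>150)&(v<330)&(Q[...,2]>.06)&(Q[...,2]<.074)&(abs(Q[...,1])<.012)&(abs(Q[...,0])<.04)
for a,b in [(-.03,-.014),(.014,.03)]:
    g=Q[m&(Q[...,0]>a)&(Q[...,0]<b)]; print("cell y",g[:,1].min().round(4),g[:,1].max().round(4),"x",g[:,0].min().round(4),g[:,0].max().round(4),"ztop",np.percentile(g[:,2],5).round(4))
print("yaw",np.degrees(np.arctan2(M[1,0],M[0,0])))
# cradle ears/ends in tester-like frame about expected seat
c,s=np.cos(np.radians(-12.8)),np.sin(np.radians(-12.8)); X=P-np.array([.5923,-.1055,0]); a=X[...,0]*c+X[...,1]*s; b=-X[...,0]*s+X[...,1]*c
m2=(P[...,2]>.05)&(P[...,2]<.076)&(abs(a)<.05)&(abs(b)<.022)
print(m2.sum(),"a",np.percentile(a[m2],[.5,99.5]).round(4),"b",np.percentile(b[m2],[.5,99.5]).round(4))
pc=p+M@np.array([-.0015,-.0018,.0715]); e=pc-np.array([.5923,-.1055,0]);print("cell vs seat, world",pc.round(4),"in cradle",(e[0]*c+e[1]*s).round(4),(-e[0]*s+e[1]*c).round(4))
E
```

```text
clock: 6.33
eef_pos: [0.5915, -0.1206, 0.1792]
tool_rot: [0.995, -0.102, 0.002, -0.005]
ft_force: [0.7, -0.1, 0.0]
grip_width: 0.0123
grasp_force: 59.7
6.33 [ 0.5915 -0.1206  0.1792] rv [-0.202 -0.979 -0.009  0.004  0.009 -1.   ] F [ 0.7 -0.1  0. ] w 0.0123 59.659388065338135
cell y -0.0089 0.0052 x -0.0268 -0.014 ztop 0.0631
cell y -0.0089 0.0053 x 0.0141 0.0226 ztop 0.0632
yaw -11.671994614261367
2592 a [-0.0156  0.0391] b [-0.0158  0.0156]
cell vs seat, world [ 0.5907 -0.1179  0.1077] in cradle 0.0011 -0.0124
```

View pics/wrist5.png

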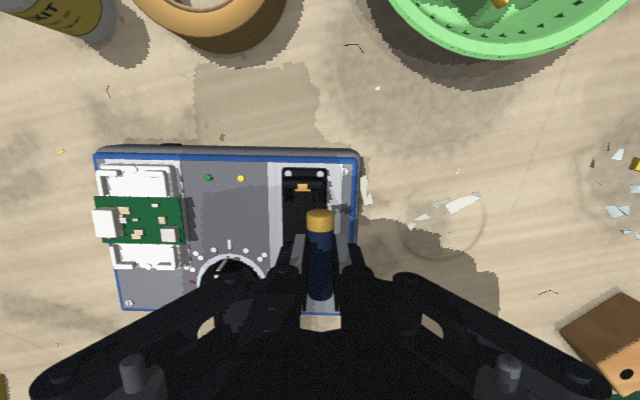

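The cradle shows at (304,200) and the held cell at (319,255), so the cell is about 12 mm too far right. The arm did not follow my y command; check the joints.

```bash
python3 - <<'E'
from h import *
o=bot.get_obs(); print(np.round(o["joint_pos"],3),np.round(o["joint_vel"],3),np.round(o["tau"],1)); st()
E
python3 -m jog '[0,0.015,0,0,0,-0.0087,0,0.015,0,0,0,-0.0087,0,0.015,0,0,0,-0.0087,0,0.015,0,0,0,-0.0087]'
python3 - <<'E'
from h import *
o=bot.get_obs(); print(np.round(o["joint_pos"],3),np.round(o["joint_vel"],3)); st()
E
```

```text
[-0.205  0.518  0.084  1.134  0.009  3.141] [-0.001 -0.009  0.    -0.004  0.    -0.   ] [  0.  -47.8  23.5  -0.    0.    0. ]
6.38 [ 0.5916 -0.1206  0.1795] rv [-0.202 -0.979 -0.009  0.005  0.009 -1.   ] F [-0.3  0.3 -0.1] w 0.0124 59.66005325317383
clock: 6.72
eef_pos: [0.5894, -0.1188, 0.1782]
tool_rot: [0.995, -0.102, 0.001, -0.009]
ft_force: [0.2, -0.0, -0.3]
grip_width: 0.0122
grasp_force: 59.7
[-0.206  0.516  0.076  1.13   0.017  3.141] [-0.     0.008  0.002 -0.001  0.    -0.001]
6.72 [ 0.5894 -0.1188  0.1782] rv [-0.203 -0.979 -0.017  0.005  0.017 -1.   ] F [ 0.2 -0.  -0.3] w 0.0122 59.66040372848511
```

Joint 6 is at its limit. The cell may lie either way round, so I'll lift and half-turn the tool the other way.

```bash
python3 -m jog '[0,0,0.03,0,0,0.06,0,0,0.06,0,0,0.12,0,0,0.06,0,0,0.52,0,0,0.06,0,0,0.52,0,0,0.06,0,0,0.52,0,0,0.06,0,0,0.52,0,0,0.06,0,0,0.52,0,0,0.06,0,0,0.52,0,0,0.06,0,0,0.52,0,0,0.06,0,0,0.52]'
python3 -m jog '[0,0,0,0,0,0.52,0,0,0,0,0,0.52,0,0,0,0,0,0.52,0,0,0,0,0,0.52,0,0,0,0,0,0.52,0,0,0,0,0,0.52,0,0,0,0,0,0.52,0,0,0,0,0,0.52,0,0,0,0,0,0.52]'
python3 -m jog '[0,0,0,0,0,0.52,0,0,0,0,0,0.52,0,0,0,0,0,0.52,0,0,0,0,0,0.52,0,0,0,0,0,0.52,0,0,0,0,0,0.52,0,0,0,0,0,0.52,0,0,0,0,0,0.52,0,0,0,0,0,0.52,0,0,0,0,0,0.52]'
python3 - <<'E'
from h import *
o=bot.get_obs(); M=R.from_quat(o["tool_rot"]).as_matrix(); st(); print(np.round(o["joint_pos"],3),np.degrees(np.arctan2(M[1,0],M[0,0])))
p=np.array(o["eef_pos"]);pc=p+M@np.array([-.0015,-.0018,.0715]);print("shift to seat",(np.array([.5923,-.1055])-pc[:2])/.8, "wz",np.radians(167.2-np.degrees(np.arctan2(M[1,0],M[0,0])))/2, "tilt",M[:2,2])
E
```

```text
clock: 7.55
eef_pos: [0.5894, -0.1187, 0.2256]
tool_rot: [0.914, 0.406, -0.003, -0.008]
ft_force: [0.0, -0.1, -0.4]
grip_width: 0.0126
grasp_force: 59.7
clock: 8.3
eef_pos: [0.5894, -0.1188, 0.2256]
tool_rot: [0.59, 0.807, -0.007, -0.005]
ft_force: [0.3, 0.6, -0.6]
grip_width: 0.0121
grasp_force: 59.7
clock: 9.13
eef_pos: [0.5894, -0.1188, 0.2256]
tool_rot: [0.113, 0.994, -0.009, -0.001]
ft_force: [0.6, 0.3, -0.4]
grip_width: 0.0126
grasp_force: 59.7
9.13 [ 0.5894 -0.1188  0.2256] rv [ 0.225  0.974 -0.017 -0.004 -0.017 -1.   ] F [ 0.6  0.3 -0.4] w 0.0126 59.6596884727478
[-0.192  0.482  0.15   1.24  -0.017  0.035] 166.99606695979568
shift to seat [0.00268995 0.02068597] wz 0.0017796515025835452 tilt [-0.00393629 -0.01684781]
```

```bash
python3 -m jog '[0.0023,0.0191,-0.05,0.0084,-0.002,0.0018,0.0023,0.0191,-0.05,0.0084,-0.002,0.0018,0.0023,0.0191,-0.05,0.0084,-0.002,0.0018,0.0023,0.0191,-0.05,0.0084,-0.002,0.0018]'
cat > chk.py <<'E'
from h import *
import sys
o=bot.get_obs(); M=R.from_quat(o["tool_rot"]).as_matrix(); st(); p=np.array(o["eef_pos"])
im,d=snap("wrist",sys.argv[1]); P=pts("wrist",d); v,u=np.mgrid[:400,:640]
Q=(P-p)@M
m=(u>270)&(u<370)&(v>150)&(v<330)&(Q[...,2]>.06)&(Q[...,2]<.074)&(abs(Q[...,1])<.012)&(abs(Q[...,0])<.04)
for a,b in [(-.03,-.014),(.014,.03)]:
    g=Q[m&(Q[...,0]>a)&(Q[...,0]<b)]; print("cell y",g[:,1].min().round(4),g[:,1].max().round(4),"x",g[:,0].min().round(4),g[:,0].max().round(4),"ztop",np.percentile(g[:,2],5).round(4))
print("yaw",np.degrees(np.arctan2(M[1,0],M[0,0])),np.round(M[:,2],4))
c,s=np.cos(np.radians(-12.8)),np.sin(np.radians(-12.8)); X=P-np.array([.5923,-.1055,0]); a=X[...,0]*c+X[...,1]*s; b=-X[...,0]*s+X[...,1]*c
m2=(P[...,2]>.05)&(P[...,2]<.076)&(abs(a)<.05)&(abs(b)<.022)
print(m2.sum(),"a",np.percentile(a[m2],[.5,99.5]).round(4),"b",np.percentile(b[m2],[.5,99.5]).round(4))
pc=p+M@np.array([-.0015,-.0018,.0715]); e=pc-np.array([.5923,-.1055,0]);print("cell vs seat, world",pc.round(4),"in cradle",(e[0]*c+e[1]*s).round(4),(-e[0]*s+e[1]*c).round(4))
E
python3 chk.py wrist6
```

```text
clock: 9.47
eef_pos: [0.5915, -0.1037, 0.1862]
tool_rot: [0.112, 0.994, -0.0, 0.0]
ft_force: [-0.3, 0.0, -0.5]
grip_width: 0.0123
grasp_force: 59.7
9.47 [ 0.5915 -0.1037  0.1862] rv [ 0.222  0.975 -0.001  0.    -0.001 -1.   ] F [-0.3  0.  -0.5] w 0.0123 59.659979939460754
cell y -0.006 0.0081 x -0.0277 -0.014 ztop 0.0626
cell y -0.006 0.0082 x 0.014 0.0215 ztop 0.0627
yaw 167.19065336715033 [ 2.e-04 -7.e-04 -1.e+00]
2355 a [-0.0384  0.0134] b [-0.0168  0.0149]
cell vs seat, world [ 0.5926 -0.1059  0.1147] in cradle 0.0004 -0.0003
```

View pics/wrist6.png

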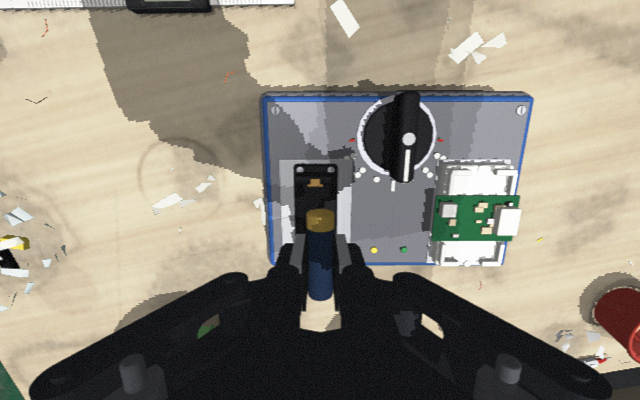

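The held cell is at (320,255) and the cradle (316,190) is slightly to its left in the image. Comparing cell and cradle in the same frame cancels the calibration error and gives corrections of about -3 mm across and -1.6 mm along.

```bash
python3 -m jog '[-0.0028,-0.0033,-0.032,0,0,0,-0.0028,-0.0033,-0.032,0,0,0,-0.0028,-0.0033,-0.032,0,0,0,-0.0028,-0.0033,-0.032,0,0,0,-0.0028,-0.0033,-0.032,0,0,0]'
cat >> chk.py <<'E'
ca=a[m];cb=b[m];L=(Q[...,0][m]>.014); print("cell in-image b end1",cb[L].min().round(4),cb[L].max().round(4),"end2",cb[Q[...,0][m]<-.014].min().round(4),cb[Q[...,0][m]<-.014].max().round(4),"a",ca.min().round(4),ca.max().round(4))
for lo,hi in [(.05,.058),(.06,.076)]:
    k=(P[...,2]>lo)&(P[...,2]<hi)&(a<-.02)&(a>-.05)&(abs(b)<.022); print(lo,k.sum(),"b",np.percentile(b[k],[.5,99.5]).round(4),"a",np.percentile(a[k],[.5,99.5]).round(4))
k=(P[...,2]>.08)&(abs(a)<.05)&(abs(b)<.03)
cv2.imwrite("pics/"+sys.argv[1]+"c.png",cv2.resize(im[100:340,220:420,::-1],None,fx=2.4,fy=2.4,interpolation=cv2.INTER_CUBIC))
E
python3 chk.py wrist7
```

```text
clock: 9.93
eef_pos: [0.5899, -0.1064, 0.1616]
tool_rot: [0.111, 0.994, -0.0, 0.001]
ft_force: [1.0, 0.3, -0.1]
grip_width: 0.0127
grasp_force: 59.7
9.93 [ 0.5899 -0.1064  0.1616] rv [ 0.221  0.975 -0.     0.003 -0.001 -1.   ] F [ 1.   0.3 -0.1] w 0.0127 59.65709745883942
cell y -0.0059 0.0082 x -0.0268 -0.014 ztop 0.0637
cell y -0.0059 0.0083 x 0.014 0.0224 ztop 0.0636
yaw 167.23238328194512 [ 2.5e-03 -6.0e-04 -1.0e+00]
2442 a [-0.0394  0.0021] b [-0.0166  0.015 ]
cell vs seat, world [ 0.5912 -0.1085  0.0901] in cradle -0.0004 -0.0032
cell in-image b end1 -0.0073 0.0069 end2 -0.0073 0.0068 a -0.0244 0.0249
0.05 665 b [-0.0167  0.015 ] a [-0.0394 -0.0202]
0.06 860 b [-0.0141  0.0125] a [-0.0345 -0.0202]
```

View pics/wrist7c.png

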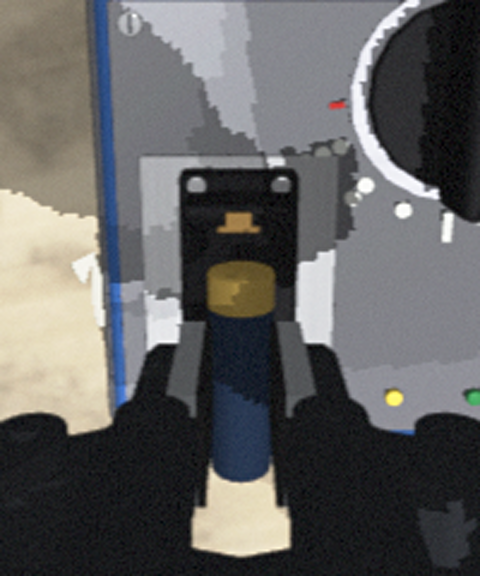

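Cell and cradle are now aligned: the contact is at (238,225) and the cell at (240,290) in the crop. The residual is about 0.7 mm, so I'll correct it and lower.

```bash
python3 -m jog '[-0.001,-0.0006,-0.01,0,0,0,-0.001,-0.0006,-0.018,0,0,0,-0.001,-0.0006,-0.023,0,0,0,-0.001,-0.0006,-0.028,0,0,0,-0.001,-0.0006,-0.028,0,0,0,-0.001,-0.0006,-0.028,0,0,0]'; python3 chk.py wrist8
```

```text
clock: 10.48
eef_pos: [0.5878, -0.1065, 0.1377]
tool_rot: [0.111, 0.994, -0.0, -0.0]
ft_force: [-2.1, 0.4, 5.4]
grip_width: 0.0122
grasp_force: 60.2
10.48 [ 0.5878 -0.1065  0.1377] rv [ 0.221  0.975 -0.    -0.001  0.    -1.   ] F [-2.1  0.4  5.4] w 0.0122 60.23399233818054
cell y -0.0059 0.0081 x -0.0298 -0.0141 ztop 0.0636
cell y -0.012 0.012 x 0.014 0.03 ztop 0.064
yaw 167.2524384154855 [-7.e-04  1.e-04 -1.e+00]
5276 a [-0.0392  0.0331] b [-0.0167  0.0151]
cell vs seat, world [ 0.5889 -0.1086  0.0662] in cradle -0.0027 -0.0038
cell in-image b end1 -0.014 0.01 end2 -0.0118 0.01 a -0.0346 0.0337
0.05 820 b [-0.0167  0.0151] a [-0.0394 -0.0202]
0.06 1580 b [-0.0143  0.0127] a [-0.0345 -0.0201]
```

```bash
python3 -m jog '[0,0,0,0,0,0,0,0,0,0,0,0,0,0,0,0,0,0,0,0,0,0,0,0]' -0.3
python3 -m jog '[0,0,0.03,0,0,0,0,0,0.08,0,0,0,0,0,0.13,0,0,0,-0.08,0.018,0.13,0,0,0,-0.08,0.018,0.13,0,0,0,-0.08,0.018,0.13,0,0,0,-0.08,0.018,0.13,0,0,0]'
python3 - <<'E'
from h import *
st(); im,d=snap("side","side9"); st()
u,v=proj("side",[.592,-.106,.07]);u=int(u);v=int(v);print(u,v)
a=cv2.resize(im[v-40:v+50,u-50:u+60,::-1],None,fx=4,fy=4,interpolation=cv2.INTER_CUBIC)
im,d=snap("wrist","wrist9"); P=pts("wrist",d); b=im[:,:,::-1][0:400,120:520]
h=np.zeros((400,840,3),np.uint8); h[:360,:440]=a[:360,:440]; h[:,440:]=b; cv2.imwrite("pics/both9.png",cv2.resize(h,(798,380)))
E
```

```text
clock: 10.87
eef_pos: [0.5882, -0.1066, 0.1371]
tool_rot: [0.111, 0.994, -0.0, -0.0]
ft_force: [1.6, -0.4, -0.2]
grip_width: 0.0303
grasp_force: 0.0
clock: 11.45
eef_pos: [0.5233, -0.092, 0.2418]
tool_rot: [0.111, 0.994, -0.0, 0.0]
ft_force: [1.0, -0.4, 0.1]
grip_width: 0.03
grasp_force: 0.0
11.45 [ 0.5233 -0.092   0.2418] rv [ 0.221  0.975 -0.     0.    -0.    -1.   ] F [ 1.  -0.4  0.1] w 0.03 0.0
11.5 [ 0.5243 -0.0922  0.2417] rv [ 0.221  0.975 -0.     0.001 -0.    -1.   ] F [ 0.1 -0.2 -0.1] w 0.0303 0.0
273 175
```

View pics/both9.png

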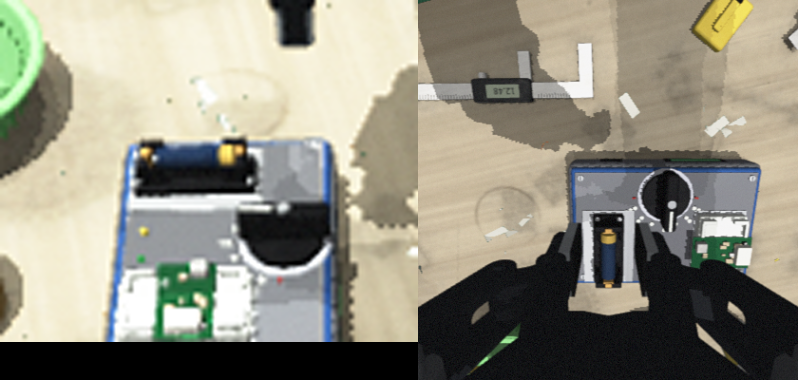

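The cell is seated in the cradle: left view (195,155) and right view (608,255), lying between the contacts. The knob is untouched at (665,195). Now go above the knob, and check the cell height in the same picture.

```bash
python3 -m jog '[0.029,0.068,-0.02,0,0,0,0.029,0.068,-0.07,0,0,0,0.029,0.068,-0.07,0,0,0,0.029,0.068,-0.07,0,0,0,0.029,0.068,-0.07,0,0,0]' -0.2
python3 - <<'E'
from h import *
o=bot.get_obs(); M=R.from_quat(o["tool_rot"]).as_matrix(); st(); p=np.array(o["eef_pos"])
im,d=snap("wrist","wrist10"); P=pts("wrist",d); Q=(P-p)@M
m=(P[...,2]>.07)&(P[...,2]<.082)&(np.hypot(P[...,0]-.5477,P[...,1]+.0378)<.035)
r=cv2.minAreaRect(Q[m][:,:2].astype(np.float32)*1000); print("bar in tool",m.sum(),np.round(r[0],1),np.round(r[1],1),r[2])
for lo in (-.03,0,.01,.02):
    k=m&(Q[...,0]>lo)&(Q[...,0]<lo+.01); print(lo,k.sum(),Q[k][:,1].min().round(4) if k.any() else 0,Q[k][:,1].max().round(4) if k.any() else 0)
print("yaw",np.degrees(np.arctan2(M[1,0],M[0,0])),"shift",(np.array([.5477,-.0378])-p[:2]).round(4))
np.set_printoptions(suppress=True)
im,d=snap("side"); S=pts("side",d)
c,s=np.cos(np.radians(-12.8)),np.sin(np.radians(-12.8)); X=S-np.array([.5923,-.1055,0]); a=X[...,0]*c+X[...,1]*s; b=-X[...,0]*s+X[...,1]*c
for t in (-.02,-.01,0,.01,.02):
    k=(abs(a-t)<.005)&(abs(b)<.008); print("cell z at a",t,k.sum(),np.nanpercentile(S[k][:,2],90).round(4) if k.any() else 0)
cv2.imwrite("pics/wrist10c.png",cv2.resize(cv2.imread("pics/wrist10.png")[100:360,200:520],None,fx=2,fy=2))
E
```

```text
clock: 11.97
eef_pos: [0.5476, -0.038, 0.1848]
tool_rot: [0.111, 0.994, -0.0, -0.001]
ft_force: [-0.1, 0.3, 0.5]
grip_width: 0.0341
grasp_force: 0.0
11.97 [ 0.5476 -0.038   0.1848] rv [ 0.22   0.975 -0.001 -0.002 -0.    -1.   ] F [-0.1  0.3  0.5] w 0.0341 0.0
bar in tool 1386 [-0.8  0.8] [11.6 55.4] 89.6845474243164
-0.03 175 -0.0044 0.0067
0 264 -0.0049 0.0066
0.01 257 -0.0047 0.0066
0.02 217 -0.0047 0.0065
yaw 167.2673224963841 shift [0.0001 0.0002]
cell z at a -0.02 24 0.0736
cell z at a -0.01 40 0.073
cell z at a 0 39 0.0737
cell z at a 0.01 39 0.0747
cell z at a 0.02 30 0.0728
```

View pics/wrist10c.png

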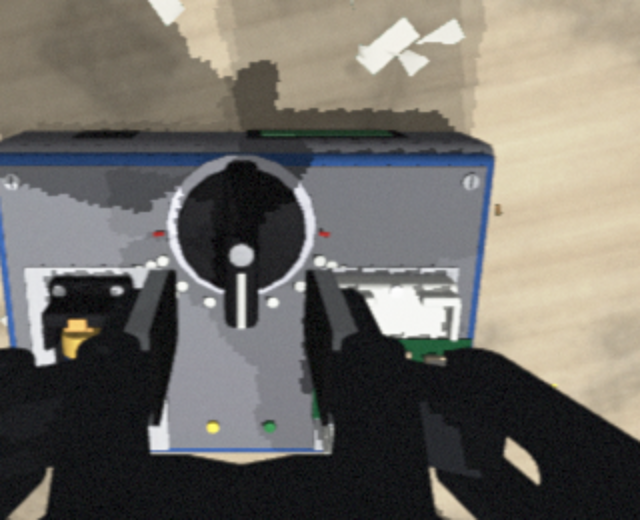

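The knob bar (240,245 in the crop) is centred between the open fingers and in line with them, and the cell is level in its seat. Descend and grip.

```bash
python3 -m jog '[0,0,-0.03,0,0,0,0,0,-0.055,0,0,0,0,0,-0.067,0,0,0,0,0,-0.067,0,0,0,0,0,-0.067,0,0,0]'
python3 -m jog '[0,0,0,0,0,0,0,0,0,0,0,0,0,0,0,0,0,0,0,0,0,0,0,0,0,0,0,0,0,0]' -1
```

```text
clock: 12.48
eef_pos: [0.5477, -0.0384, 0.1327]
tool_rot: [0.111, 0.994, -0.0, 0.0]
ft_force: [-0.1, 0.6, 1.7]
grip_width: 0.0346
grasp_force: 0.0
clock: 12.9
eef_pos: [0.5485, -0.0381, 0.1337]
tool_rot: [0.111, 0.994, -0.0, 0.002]
ft_force: [-0.2, -1.4, 6.9]
grip_width: 0.0101
grasp_force: 60.5
```

```bash
python3 -m jog '[0,0,0,0,0,-0.03,0,0,0,0,0,-0.06,0,0,0,0,0,-0.09,0,0,0,0,0,-0.12,0,0,0,0,0,-0.15,0,0,0,0,0,-0.18,0,0,0,0,0,-0.21,0,0,0,0,0,-0.24,0,0,0,0,0,-0.27,0,0,0,0,0,-0.3]'
python3 - <<'E'
from h import *
o=bot.get_obs(); M=R.from_quat(o["tool_rot"]).as_matrix(); st(); print("turned",np.degrees(np.arctan2(M[1,0],M[0,0]))-167.25,np.round(o["ft_torque"],2),np.round(o["joint_pos"],2))
E
```

```text
clock: 13.73
eef_pos: [0.5483, -0.0384, 0.1337]
tool_rot: [0.401, 0.916, -0.0, 0.002]
ft_force: [-1.0, -1.5, 6.3]
grip_width: 0.0105
grasp_force: 60.6
13.73 [ 0.5483 -0.0384  0.1337] rv [ 0.735  0.678  0.001  0.003 -0.002 -1.   ] F [-1.  -1.5  6.3] w 0.0105 60.64745485782623
turned -34.54095871217095 [-0.43  0.35  0.12] [-0.07  0.47 -0.14  0.96 -0.    0.76]
```

```bash
python3 -m jog '[0,0,0,0,0,-0.03,0,0,0,0,0,-0.06,0,0,0,0,0,-0.09,0,0,0,0,0,-0.12,0,0,0,0,0,-0.15,0,0,0,0,0,-0.18,0,0,0,0,0,-0.21,0,0,0,0,0,-0.24,0,0,0,0,0,-0.27,0,0,0,0,0,-0.285]'
python3 -m jog '[0,0,0,0,0,0,0,0,0,0,0,0,0,0,0,0,0,0,0,0,0,0,0,0]'
python3 - <<'E'
from h import *
o=bot.get_obs(); M=R.from_quat(o["tool_rot"]).as_matrix(); st(); print("turned",np.degrees(np.arctan2(M[1,0],M[0,0]))-167.25,np.round(o["ft_torque"],2),np.round(o["joint_pos"],2))
p=np.array(o["eef_pos"]); im,d=snap("wrist","wrist11"); P=pts("wrist",d); Q=(P-p)@M
m=(P[...,2]>.07)&(P[...,2]<.083)&(np.hypot(P[...,0]-.5485,P[...,1]+.037)<.032)&(Q[...,0]>.013)
k=Q[m]; x=k[:,0]
for lo in np.arange(.012,.03,.004):
    s=k[(x>lo)&(x<lo+.004)]; print(round(lo,3),len(s),(s[:,1].min().round(4),s[:,1].max().round(4)) if len(s) else 0)
a=bot.camera("side")[0]
u,v=proj("side",[.565,-.07,.06]);u=int(u);v=int(v)
h=np.zeros((480,800,3),np.uint8); b=cv2.resize(im[150:330,220:420,::-1],(400,360)); h[:360,:400]=b; c=cv2.resize(a[v-45:v+45,u-50:u+50,::-1],(400,360),interpolation=cv2.INTER_CUBIC); h[:360,400:]=c; cv2.imwrite("pics/both11.png",h[:360])
E
```

```text
clock: 14.57
eef_pos: [0.548, -0.0385, 0.1337]
tool_rot: [0.642, 0.767, -0.0, 0.002]
ft_force: [-1.6, -3.1, 8.8]
grip_width: 0.0105
grasp_force: 60.8
clock: 14.9
eef_pos: [0.548, -0.0385, 0.1337]
tool_rot: [0.641, 0.767, -0.0, 0.002]
ft_force: [-2.0, -2.9, 6.4]
grip_width: 0.0105
grasp_force: 60.8
14.9 [ 0.548  -0.0385  0.1337] rv [ 0.984  0.178  0.002  0.002 -0.002 -1.   ] F [-2.  -2.9  6.4] w 0.0105 60.77891528606415
turned -67.01308220065403 [-0.58  0.51  0.24] [-0.07  0.47 -0.14  0.97 -0.    1.32]
0.012 140 (np.float64(-0.0091), np.float64(0.0059))
0.016 197 (np.float64(-0.0059), np.float64(0.0058))
0.02 195 (np.float64(-0.0058), np.float64(0.0058))
0.024 209 (np.float64(-0.0059), np.float64(0.0059))
0.028 161 (np.float64(-0.0053), np.float64(0.0054))
```

View pics/both11.png

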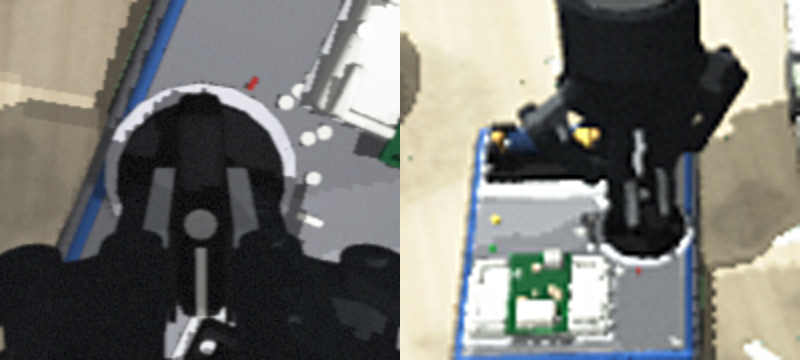

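Left view: the bar (200,260) is aligned in the fingers with its white line at (200,280), turned 67° clockwise towards the cradle, just past the third click at 66°. Right view: the cell is still in the cradle (520–585,138) and the board is undisturbed (540,290). The measured moment is 0.24 N m, as expected at the third click.

```bash
python3 -c "
from workcell import bot
print(bot.job_done())"
```

```text
the job is handed in; nothing more can be done
None
```

The AA cell lies seated and released in the cradle; I handed the job in at about 15 s with the gripper still holding the knob, turned 67° (1.17 rad) towards the cradle side, at the third click (66°).

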